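# Wedge the lantern base snug with a tapered feeler blade

### The arm

A 6-joint arm with a two-finger parallel gripper is mounted at the origin on the work surface. World frame = base frame: x ahead of the robot, y to its left, z up, the work surface at z = 0. Lengths are in m, angles in degrees, forces in N, time in s.
With the tool pointing down it reaches from about 0.25 to 0.725 m from the base axis. Payload 9.7 kg.
Tool frame: the origin (TCP) lies on the centre line of the jaws, within the pads' length; the fingertips stand 19 mm ahead of it and the grasp point (between the pads) is the TCP; z points along the fingers, y is the direction in which the jaws open and shut (so a half turn about z gives the same grasp; the last joint's range is limited). The gripper opens to 85 mm and grips with 20 to 120 N. Pads are 22 mm wide; open, the fingers measure 114 mm over their backs; the gripper's body (76 mm by 85 mm) begins 54 mm behind the grasp point. The pads swing forward as they close: fully open they stand 13 mm farther back than shut.
Start: joints at [-72.021, 4.979, 10.078, 95.1, 0, 90], TCP at [0.17, -0.523, 0.25] pointing down, gripper open.
Joint ranges: [-179.16, 179.16], [-48.56, 103.87], [-65.8, 70.77], [-126.05, 130.52], [-82.76, 87.17], [-180, 180]. Speed limits (degrees/s): [127.2, 127.2, 147.25, 180, 180, 180].

### API

Orientations are given as [roll, pitch, yaw] about the fixed x, y, z axes, in that order (R = Rz(yaw) Ry(pitch) Rx(roll)).
In Python, from workcell import bot gives the robot as it stands.
- The arm moves only by the tool servo_tool, never from a script. Its argument "motion" is a list that holds one entry, the list of rows, each a list of 6 numbers: the shift along the tool's x, y, z in mm, then the turn, a rotation vector about the tool's x, y, z in rad. A call has 1 to 5 rows; each row shifts and turns the commanded pose from where the row before left it, along the tool's axes as they then stand; what a row does not reach is not made up. A row lasts 1/10 s, in which the tool goes at most 50 mm and 8.59 degrees, less where a joint would pass 70% of its speed; a pose out of reach is approached as far as the arm can. A call is refused whole if a number of a shift passes 50 or a number of a turn 0.15, either way. A call with a gripper value outside its range is refused whole. "gripper" is the finger opening in mm, from 0 to 85.4, set as the call begins (left out, the last holds). The fingers move at their own pace and stop on an object; "newtons" is the grip in N (left out, the last holds). Time passes only in rows, so rows that do not move let the fingers close. It gives the time, the measured TCP pose, the force and the opening at its end, in the units of the state.
- bot.get_obs(): the state, without advancing time (a new reading comes with each control period).
- bot.camera(name): name is "scene" or "top" or "wrist"; returns a dict with "color" (384x512x3 uint8, red, green, blue), "fx", "fy", "cx", "cy" (pixels), "R" (3x3) and "t" (3): a world point X has camera coordinates R X + t. Camera axes: x right, y down, z forward; pixel columns grow to the right and rows downward; lengths in m; the calibration is good to about 2 mm. The wrist camera is an equidistant fisheye: a pixel r from the principal point sees the ray r / f radians off the axis. A picture is of the moment at which its call begins. There is no depth.
- bot.job_done(): hands the job in, once; it reports no verdict.
Trained networks look in a picture, given as the dict that the camera call returned (one of the last four; its "shot" number tells which), for a name from the list of things; names that differ only in an ending like _2 or _b are one class to them, and where a whole thing is asked for, a point or a joint stands for the part that bears it (a point fixed in the world has none). Each returns a list of dicts, best first, with "confidence" (0 to 1); they miss things now and then, are a little off and sometimes report something else, mostly with a low value. They report only what shows in the picture. A call takes as long as a camera call. They do not tell look-alikes from the thing itself.
- bot.look_for(picture, label): "rect" ([left, top, width, height] in pixels, round what is visible of it).
The state is a dict: "time": time; "q": joint angles; "qd": joint speeds; "joint_efforts": joint torques, N m; "ee_pos": TCP position; "tcp_rot": TCP orientation; "wrist_force": force on the tool from outside, world axes, zero at the start; "torque": the same for the moment, N m; "opening": finger opening in m.
Only numpy, scipy, OpenCV 4.12 (cv2) and the standard library are available. Lean on these libraries where they do the work, as an engineer would, in place of code of your own. Each camera call takes 0.05 s, during which the arm holds its last target.

### The job

Find by feel which of the two tapered feeler blades fits the gap between the brass lantern base and the sprung wooden jaw of the holding frame: slide the blade down into the gap, flat side against the brass, and press gently, only until it drags and stays firmly nipped by itself with at least a quarter of its length in the gap, without ramming it or prying sideways on the brass. Leave the fitting blade standing nipped in the gap and the other one standing in a slot of the blade rest; a blade that drops in right up to its handle without being nipped does not fit. Do not knock over or push about the candlestick, the bowl or the hammer.

Things in the scene. Friction and masses are not known exactly. Their poses are not given: they have to be found in the camera images.
- gap_mouth (a point): Top edge, mid-length, of the gap's fixed wall, the flat brass side of the lantern base, 80 mm above the table. x runs along the gap, y across it from brass to jaw, z up. Gap edges are rounded (4 to 5 mm). The gap is 4.8 to 11.5 mm wide, differs each time and is not reported: feel for it. It is open down to 12 mm above the table. Nothing by the gap stands over 5 mm above its mouth.
- holder: Holding frame, fixed: board 150 x 250 x 12 mm with the brass lantern base (100 along x, 90 to -y, 80 mm tall) and a stop. Origin on the table right below gap_mouth, same axes. Facing the brass is a brown wooden jaw, 70 mm along x, its top level with the brass; pushed, it yields up to 3 mm to +y at about 4 N per mm and is then hard.
- thin_grip (a point): Red-handled thin blade, about 0.12 kg, standing tip down in either slot of the rest. This point: centre of the handle (34 x, 32 y, 60 mm tall; grip it 32 mm wide along y), 30 mm above its underside, 90 mm above the tip. A cream strip on the handle's top marks the flat (-y) side of the blade.
- thin_tip (a point): The thin blade's tip: bottom end of the blade, straight below the handle's centre, same axes as thin_grip.
- thin: The thin blade; origin at the centre of the handle's underside. The blade hangs 60 mm below, 20 mm wide (x). Its -y side is flat and vertical, 6 mm to -y of the handle's middle plane; its +y side tapers 1 in 8: 3 mm thick at the tip, 10.5 mm at the handle. Fits gaps up to about 7.5 mm.
- thick_grip (a point): Blue-handled thick blade, about 0.12 kg, standing tip down in either slot of the rest. This point: centre of the handle (34 x, 32 y, 60 mm tall; grip it 32 mm wide along y), 30 mm above its underside, 90 mm above the tip. A cream strip on the handle's top marks the flat (-y) side of the blade.
- thick_tip (a point): The thick blade's tip: bottom end of the blade, straight below the handle's centre, same axes as thick_grip.
- thick: The thick blade; origin at the centre of the handle's underside. The blade hangs 60 mm below, 20 mm wide (x). Its -y side is flat and vertical, 6 mm to -y of the handle's middle plane; its +y side tapers 1 in 8: 8 mm thick at the tip, 15.5 mm at the handle. Fits gaps of about 7 mm and more.
- rest_top (a point): Top centre of the blade rest, a fixed plywood block 160 (x) x 80 (y) x 75 mm tall. Two slots go right through it, centred 40 mm to +x and -x of this point, each 28 mm along x, 24 mm along y. A stored blade hangs in a slot, handle underside on the block, its axes along the rest's axes.
- candlestick: Brass candlestick, foot 64 mm wide, 95 mm tall, loose, near the holding frame; origin under its foot. Leave it alone.
- bowl: Brass bowl, 84 mm wide, 40 mm tall, loose, beyond the rest; origin under it. Leave it alone.
- hammer: Chasing hammer, 200 mm long, lying on the cloth beside the rest. Leave it alone.
Things that resemble listed ones, but are neither listed nor needed, are in the scene too. There is more than one size of the thin; the job needs the largest.

How it is judged (in metres and radians):
At the end, for the whole second after the job is handed in: One blade stands alone in the gap, upright within 0.15 rad, at rest, tip over 13 mm deep and within 25 mm of mid-length, pressing on the brass with over 2.5 N. The other stands in the rest, upright within 0.15 rad, at rest, handle under 8 mm above the block ((((z of thin_tip in the frame of gap_mouth below -0.013 m and x of thin_tip in the frame of gap_mouth between -0.025 and 0.025 m and y of thin_tip in the frame of gap_mouth between -0.004 and 0.016 m and contact force between thin and holder above 2.5 N and angle between thin_grip's own z axis and vertical below 0.15 rad and linear speed of thin below 0.01 m/s) and (z of thick_tip in the frame of rest_top below -0.052 m and x of thick_tip in the frame of rest_top between -0.07 and 0.07 m and y of thick_tip in the frame of rest_top between -0.03 and 0.03 m and angle between thick_grip's own z axis and vertical below 0.15 rad and linear speed of thick below 0.01 m/s)) or ((z of thick_tip in the frame of gap_mouth below -0.013 m and x of thick_tip in the frame of gap_mouth between -0.025 and 0.025 m and y of thick_tip in the frame of gap_mouth between -0.004 and 0.016 m and contact force between thick and holder above 2.5 N and angle between thick_grip's own z axis and vertical below 0.15 rad and linear speed of thick below 0.01 m/s) and (z of thin_tip in the frame of rest_top below -0.052 m and x of thin_tip in the frame of rest_top between -0.07 and 0.07 m and y of thin_tip in the frame of rest_top between -0.03 and 0.03 m and angle between thin_grip's own z axis and vertical below 0.15 rad and linear speed of thin below 0.01 m/s)))); the robot touches nothing.
It fails at once if a blade is rammed or pried: it presses on the lantern base with more than 20 N (contact force between any of thin, thick and holder above 20 N).
It fails at once if the candlestick, bowl or hammer is pushed about by more than 25 mm (distance of any of candlestick, bowl, hammer from where it was at the start of the episode above 0.025 m).
It fails at once if the candlestick is knocked over (angle between candlestick's own z axis and vertical above 0.5 rad).
It also fails if it takes over 72 s, if anything falls off the work surface, if the arm or the gripper's body presses on something with over 40 N, if the wrist force passes 120 N, or if a joint passes its speed limit or range.

## Working session

There is one attempt and no reset: what is moved stays moved. The work goes in short steps, Python scripts to look and compute and a tool call to move; the robot and the scene stay as the last step left them, time stands still between calls to the robot, and variables do not carry over. Pictures are saved under pics/ and viewed, and the job is handed in when it is done.

Besides the shell and the picture viewer there is one more tool, called after "Request:" in YAML: its name, and indented under it one key for each argument. servo_tool: Moves the arm, as the interface text tells. Its arguments: {"type":"object","properties":{"motion":{"type":"array","items":{"type":"array","items":{"type":"array","items":{"type":"number"}}}},"gripper":{"type":"number"},"newtons":{"type":"number"}},"required":["motion"]}

```bash
ls; mkdir -p pics
cat > h.py <<'E'
import numpy as np, cv2
from workcell import bot
def save(p,name): cv2.imwrite('pics/'+name+'.png', cv2.cvtColor(p['color'],cv2.COLOR_RGB2BGR))
def ray(p,u,v):
    R=np.array(p['R']);t=np.array(p['t'])
    d=np.array([(u-p['cx'])/p['fx'],(v-p['cy'])/p['fy'],1.])
    return -R.T@t, R.T@d
def onz(p,u,v,z):
    o,d=ray(p,u,v); return o+d*(z-o[2])/d[2]
def proj(p,X):
    c=np.array(p['R'])@np.array(X)+np.array(p['t']); return p['fx']*c[0]/c[2]+p['cx'],p['fy']*c[1]/c[2]+p['cy']
E
python3 - <<'E'
from h import *
import json
o=bot.get_obs();print(o)
for n in ['scene','top']:
    p=bot.camera(n);save(p,n+'0')
    print(n,p['fx'],p['fy'],p['cx'],p['cy'],np.round(p['R'],3).tolist(),np.round(p['t'],3).tolist())
    for l in ['gap_mouth','holder','thin','thick','rest_top','candlestick','bowl','hammer','thin_grip','thick_grip','thin_tip']:
        try: print(l,[(np.round(r['rect']).astype(int).tolist(),round(r['confidence'],2)) for r in bot.look_for(p,l)])
        except Exception as e: print(l,e)
E
```

```text
pics
{'time': 0.0, 'q': array([-7.20230699e+01,  5.00880132e+00,  1.00359831e+01,  9.51007896e+01,
        6.27867721e-04,  8.99996704e+01]), 'qd': array([-0.04563484, -0.05623308,  0.11121126, -0.03946576, -0.06106281,
       -0.05508565]), 'joint_efforts': array([-1.13256135e-04, -5.20381165e+01,  4.64806831e+01,  1.60742638e-02,
       -3.34529989e-05, -1.52280808e-05]), 'ee_pos': array([ 0.16968736, -0.52295094,  0.24961882]), 'tcp_rot': array([-1.79926392e+02, -6.28290637e-04,  1.79772588e+01]), 'wrist_force': array([0.2350433 , 0.71495793, 0.0271221 ]), 'torque': array([ 0.07386835,  0.0033303 , -0.02331611]), 'opening': 0.08564946362268443}
scene 437.01425418803615 437.01425418803615 243.0142807284583 180.6958552851155 [[-0.545, 0.839, -0.011], [0.622, 0.395, -0.676], [-0.563, -0.375, -0.736]] [0.253, -0.317, 1.401]
gap_mouth [([145, 123, 106, 71], 0.56)]
holder [([230, 258, 40, 34], 0.63), ([142, 125, 106, 67], 0.57)]
thin [([359, 170, 16, 34], 0.78), ([284, 170, 23, 31], 0.76), ([276, 160, 28, 16], 0.59)]
thick [([266, 193, 20, 32], 0.7)]
rest_top [([246, 182, 71, 78], 0.65)
[... 477 characters left out ...]
559, 0.961]
gap_mouth [([270, 160, 125, 97], 0.92), ([180, 187, 22, 20], 0.17)]
holder [([267, 161, 129, 96], 0.93)]
thin [([138, 254, 11, 44], 0.77), ([212, 245, 42, 19], 0.7), ([182, 192, 25, 15], 0.66)]
thick [([186, 148, 21, 20], 0.78)]
rest_top [([178, 138, 43, 80], 0.92), ([175, 92, 37, 35], 0.75)]
candlestick [([317, 123, 32, 38], 0.94), ([129, 147, 47, 90], 0.15)]
bowl [([174, 93, 40, 36], 0.72), ([177, 141, 44, 79], 0.26)]
hammer [([126, 145, 53, 94], 0.63)]
thin_grip [([210, 246, 44, 17], 0.76), ([182, 191, 20, 13], 0.73), ([137, 256, 15, 44], 0.69)]
thick_grip [([188, 148, 16, 21], 0.74)]
thin_tip [([180, 187, 24, 18], 0.67), ([135, 255, 16, 43], 0.65), ([209, 245, 47, 20], 0.63)]
```

Run:
```python
import cv2
for n,(x,y,w,h) in {'scene0':(120,100,280,210),'top0':(110,80,300,225)}.items():
    i=cv2.imread(f'pics/{n}.png'); cv2.imwrite(f'pics/{n}c.png',cv2.resize(i[y:y+h,x:x+w],(800,600),interpolation=cv2.INTER_CUBIC))
```

```text
(no output)
```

View pics/scene0c.png

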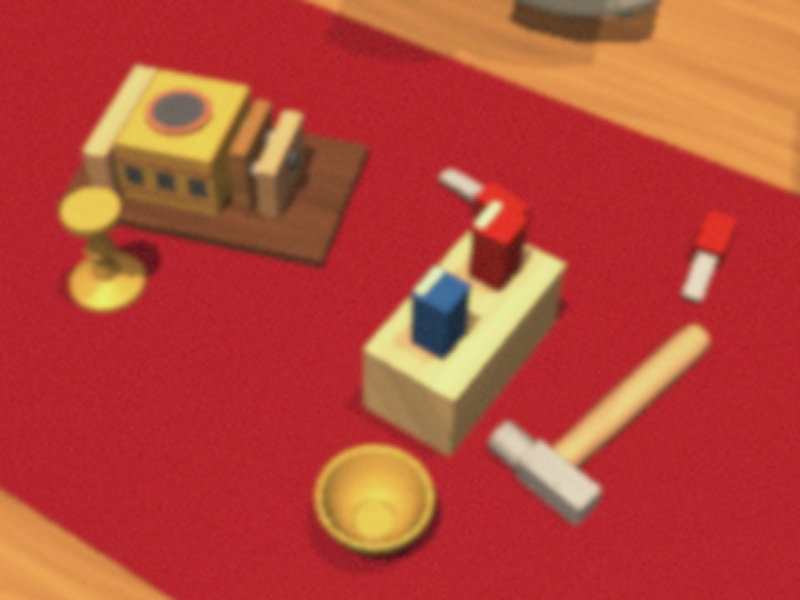

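View pics/top0c.png

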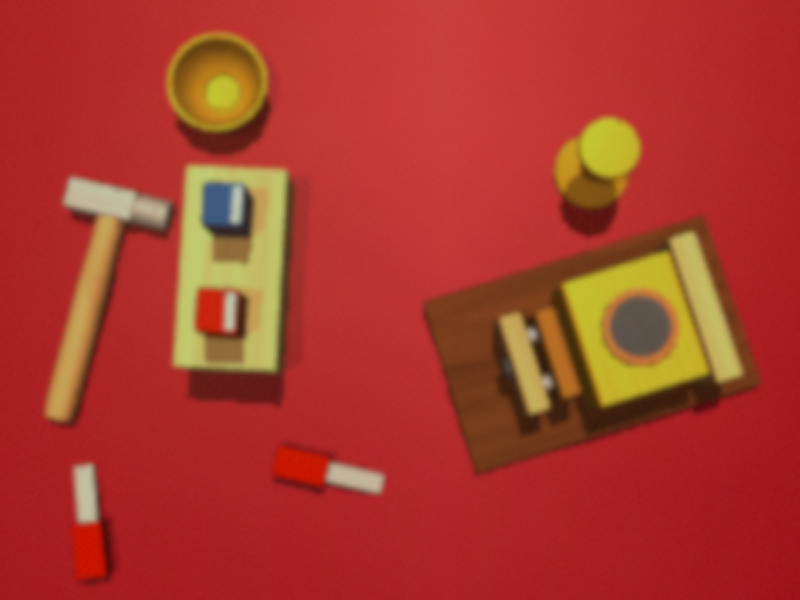

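Run:
```python
from h import *
p=bot.camera('top')
c=lambda x,y:(110+x/800*300-0.31,80+y/600*225-0.31)
def P(x,y,z): return onz(p,*c(x,y),z)
print('cam',-np.array(p['R']).T@np.array(p['t']))
r=[P(x,y,.075) for x,y in [(186,166),(288,168),(279,371),(174,366)]]
for q in r: print('rest',np.round(q,4))
print(np.mean(r,0))
for n,l in {'blue':[(205,182),(244,184),(243,226),(203,224)],'red':[(200,290),(239,291),(238,334),(198,332)]}.items():
    l=[P(x,y,.135) for x,y in l]; print(n,np.round(l,4).tolist(),np.mean(l,0))
b=[P(x,y,.08) for x,y in [(560,285),(665,250),(710,375),(602,408)]]
for q in b: print('brass',np.round(q,4))
print('mid',(b[0]+b[3])/2, 'yaw',np.degrees(np.arctan2(*(b[0]-b[3])[[1,0]])), np.linalg.norm(b[0]-b[3]),np.linalg.norm(b[0]-b[1]))
# board
for x,y in [(425,303),(702,217),(758,382),(477,473)]: print('board',np.round(P(x,y,.012),4))
for x,y in [(538,310),(552,306),(580,395),(565,399)]: print('jaw',np.round(P(x,y,.08),4))
q=bot.camera('scene')
e=lambda x,y:(120+x/800*280-.3,100+y/600*210-.3)
for s,z in [(((365,348),(450,402),(566,265)),.075),(((117,148),(150,70),(248,87),(213,165)),.08),(((412,297),(430,272),(467,288),(449,310)),.135),(((473,222),(487,202),(525,216),(510,238)),.135)]:
    print([np.round(onz(q,*e(*a),z),4).tolist() for a in s])
```

```text
cam [0.45171898 0.04195941 1.01664468]
rest [0.6541 0.2108 0.075 ]
rest [0.6518 0.1291 0.075 ]
rest [0.4899 0.1356 0.075 ]
rest [0.4943 0.2182 0.075 ]
[0.57253042 0.17345342 0.075     ]
blue [[0.6289, 0.1857, 0.135], [0.6272, 0.1565, 0.135], [0.5954, 0.157, 0.135], [0.5971, 0.1868, 0.135]] [0.61216167 0.17147302 0.135     ]
red [[0.5477, 0.1885, 0.135], [0.5468, 0.1596, 0.135], [0.5149, 0.16, 0.135], [0.5165, 0.1896, 0.135]] [0.53146836 0.17442195 0.135     ]
brass [ 0.5558 -0.0852  0.08  ]
brass [ 0.5829 -0.1682  0.08  ]
brass [ 0.4847 -0.2001  0.08  ]
brass [ 0.4596 -0.1157  0.08  ]
mid [ 0.50769995 -0.10047926  0.08      ] yaw 17.593785638349996 0.10090086846136649 0.08732222161786649
board [0.5489 0.0192 0.012 ]
board [ 0.6204 -0.2155  0.012 ]
board [ 0.481  -0.2573  0.012 ]
board [ 0.4072 -0.0226  0.012 ]
jaw [ 0.5362 -0.0676  0.08  ]
jaw [ 0.5393 -0.0786  0.08  ]
jaw [ 0.4697 -0.0989  0.08  ]
jaw [ 0.4667 -0.0872  0.08  ]
[[0.6481, 0.1321, 0.075], [0.6562, 0.2098, 0.075], [0.494, 0.2216, 0.075]]
[[0.5848, -0.1616, 0.08], [0.489, -0.2035, 0.08], [0.4601, -0.1134, 0.08], [0.5572, -0.079, 0.08]]
[[0.6303, 0.1606, 0.135], [0.6033, 0.1594, 0.135], [0.6021, 0.1894, 0.135], [0.6265, 0.1887, 0.135]]
[[0.5435, 0.1614, 0.135], [0.5197, 0.1602, 0.135], [0.5172, 0.1914, 0.135], [0.543, 0.1925, 0.135]]
```

Request:
servo_tool:
  motion:
    - [[20,-14,0,0,0,0],[37,-25,0,0,0,0],[37,-25,0,0,0,0],[37,-25,0,0,0,0],[37,-25,0,0,0,0]]

```text
time: 1.8
ee_pos: [0.2951, -0.3614, 0.2504]
tcp_rot: [180.0, -0.0, 17.9]
wrist_force: [0.3, -0.1, -0.7]
opening: 0.0853
```

Request:
servo_tool:
  motion:
    - [[37,-25,0,0,0,0],[37,-25,0,0,0,0],[37,-25,0,0,0,0],[37,-25,0,0,0,0],[37,-25,0,0,0,0]]

```text
time: 2.3
ee_pos: [0.4326, -0.1852, 0.2505]
tcp_rot: [180.0, -0.0, 18.0]
wrist_force: [0.9, -1.5, 0.3]
opening: 0.0853
```

Request:
servo_tool:
  motion:
    - [[37,-25,0,0,0,0],[30,-20,0,0,0,0],[15,-10,0,0,0,0],[5,-5,0,0,0,0],[0,0,0,0,0,0]]

```text
time: 2.8
ee_pos: [0.496, -0.1025, 0.2501]
tcp_rot: [-180.0, 0.0, 18.0]
wrist_force: [-0.9, 0.3, 0.1]
opening: 0.0855
```

Run:
```python
from h import *
p=bot.camera('wrist');save(p,'w1')
print({k:(np.round(v,4).tolist() if k!='color' else 0) for k,v in p.items()})
R=np.array(p['R']);print(-R.T@p['t'], bot.get_obs()['ee_pos'],bot.get_obs()['tcp_rot'])
```

```text
{'color': 0, 'fx': 297.3186, 'fy': 297.3186, 'cx': 256.1706, 'cy': 196.6785, 'R': [[0.3093, -0.951, -0.0003], [-0.9116, -0.2966, 0.2848], [-0.2709, -0.0878, -0.9586]], 't': [-0.2513, 0.3847, 0.5024], 'shot': 5}
[ 0.56452833 -0.08074923  0.37196354] [ 0.49569753 -0.10313389  0.25028671] [1.79996881e+02 1.80837655e-02 1.80008924e+01]
```

View pics/w1.png

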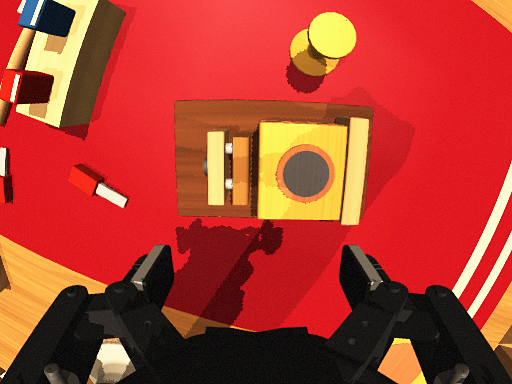

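Request:
servo_tool:
  motion:
    - [[-20,-2,25,0,0,0],[-25,-2,30,0,0,0],[-10,0,15,0,0,0],[0,0,0,0,0,0]]

```text
time: 3.25
ee_pos: [0.4401, -0.1171, 0.1787]
tcp_rot: [-179.9, 0.1, 17.8]
wrist_force: [0.4, -1.1, 0.6]
opening: 0.0852
```

```bash
cat >> h.py <<'E'
def fray(p,u,v):
    R=np.array(p['R']);t=np.array(p['t'])
    a=np.array([(u-p['cx'])/p['fx'],(v-p['cy'])/p['fy']]);r=np.linalg.norm(a)
    d=np.r_[np.sin(r)*a/max(r,1e-9),np.cos(r)]
    return -R.T@t,R.T@d
def fonz(p,u,v,z):
    o,d=fray(p,u,v); return o+d*(z-o[2])/d[2]
def fproj(p,X):
    X=np.atleast_2d(X); c=X@np.array(p['R']).T+np.array(p['t'])
    n=np.linalg.norm(c[:,:2],axis=1);th=np.arctan2(n,c[:,2])
    return p['cx']+p['fx']*th*c[:,0]/n, p['cy']+p['fy']*th*c[:,1]/n
def rectify(p,c,yaw,z,w,h,mm=0.25):
    """orthophoto at plane z, columns=-y_local (left=+y)?, here cols = local y decreasing, rows = local x decreasing"""
    s,cc=np.sin(np.radians(yaw)),np.cos(np.radians(yaw))
    xs=np.arange(h/2,-h/2,-mm)/1000; ys=np.arange(w/2,-w/2,-mm)/1000
    Y,X=np.meshgrid(ys,xs)
    W=np.stack([c[0]+X*cc-Y*s,c[1]+X*s+Y*cc,np.full_like(X,z)],-1).reshape(-1,3)
    f=fproj if abs(p['fx']-297)<30 else (lambda p,W:(lambda q:(p['fx']*q[:,0]/q[:,2]+p['cx'],p['fy']*q[:,1]/q[:,2]+p['cy']))(W@np.array(p['R']).T+np.array(p['t'])))
    u,v=f(p,W)
    return cv2.remap(p['color'],u.reshape(X.shape).astype(np.float32),v.reshape(X.shape).astype(np.float32),cv2.INTER_CUBIC)
E
python3 - <<'E'
from h import *
import pickle
p=bot.camera('wrist');save(p,'w2');pickle.dump(p,open('w2.pkl','wb'))
print(bot.get_obs()['ee_pos'], -np.array(p['R']).T@p['t'])
o=rectify(p,(0.5077,-0.1005),17,.08,160,120,0.2)
cv2.imwrite('pics/w2r.png',o[:,:,::-1])
E
```

```text
[ 0.44143362 -0.11699926  0.18032492] [ 0.5089177  -0.09566374  0.30044525]
```

View pics/w2r.png

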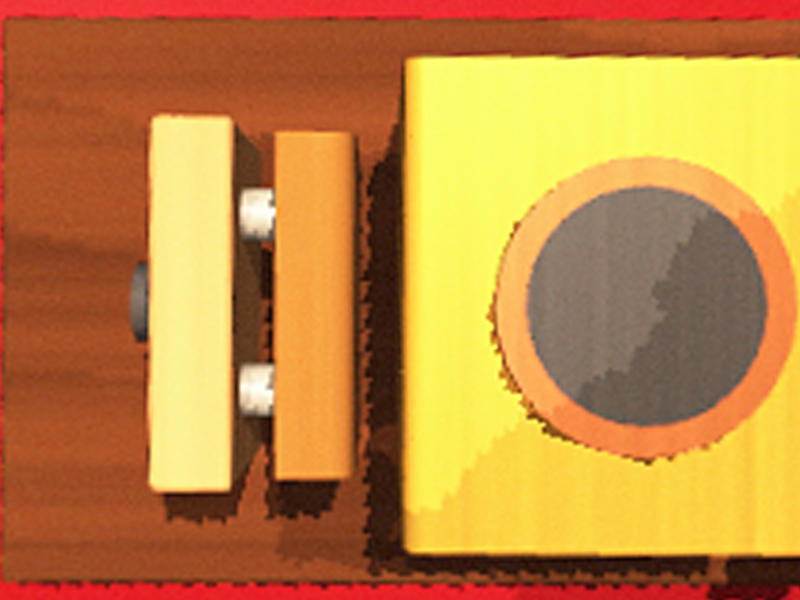

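Request:
servo_tool:
  motion:
    - [[10,-15,-15,0,0,0],[26,-35,-10,0,0,0],[26,-35,-10,0,0,0],[26,-35,0,0,0,0],[26,-35,0,0,0,0]]

```text
time: 3.8
ee_pos: [0.5045, 0.0681, 0.2174]
tcp_rot: [180.0, -0.2, 17.9]
wrist_force: [0.5, -0.5, 0.3]
opening: 0.0855
```

Request:
servo_tool:
  motion:
    - [[26,-35,0,0,0,0],[26,-35,0,0,0,0],[17,-19,0,0,0,0.07],[0,0,0,0,0,0.14],[0,0,0,0,0,0.14]]

```text
time: 4.3
ee_pos: [0.5588, 0.0808, 0.2162]
tcp_rot: [-176.0, 0.5, 6.4]
wrist_force: [0.9, -0.7, 0.3]
opening: 0.0849
```

Run:
```python
from h import *
import pickle
p=bot.camera('wrist');save(p,'w3');pickle.dump(p,open('w3.pkl','wb'))
o=bot.get_obs();print(o['ee_pos'],o['tcp_rot'], -np.array(p['R']).T@p['t'])
a=rectify(p,(0.5725,0.1735),-2.4,.135,100,200,0.33)
b=rectify(p,(0.5725,0.1735),-2.4,.075,100,200,0.33)
cv2.imwrite('pics/w3r.png',np.hstack([a,b])[:,:,::-1])
```

```text
[0.5590696  0.07496775 0.21623843] [-176.01864796    0.49581167    5.81614423] [0.63231067 0.07968123 0.33713952]
```

View pics/w3r.png

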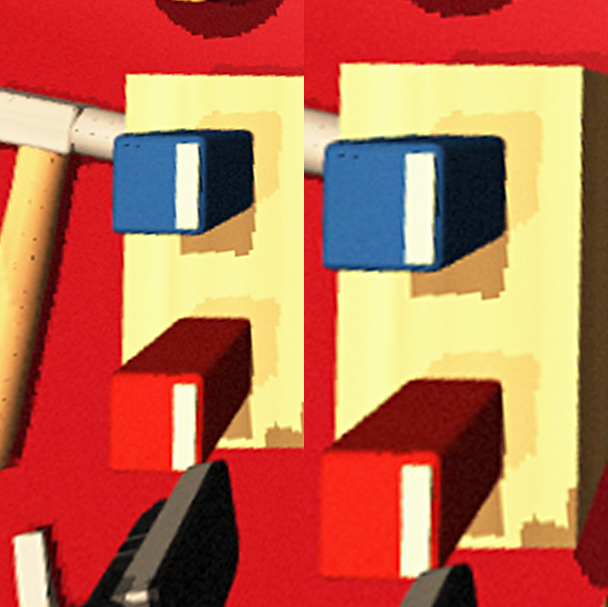

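View pics/w3.png

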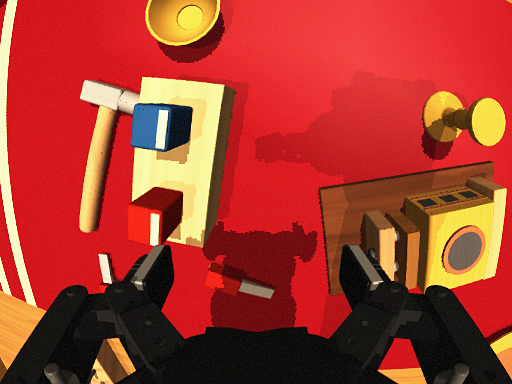

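Run:
```python
from h import *
o=bot.get_obs()
for k in o: print(k,np.round(o[k],3))
```

```text
time 4.35
q [  5.761   6.777   8.172  91.894   3.981 179.945]
qd [ 3.317 -0.598 -0.293 -0.237 -2.01  -0.005]
joint_efforts [ 1.1403e+01 -5.3779e+01  4.7195e+01 -2.1000e-01  1.5620e+00 -1.7000e-02]
ee_pos [0.559 0.075 0.216]
tcp_rot [-176.019    0.496    5.816]
wrist_force [ 0.371 -4.475 -0.305]
torque [-0.261 -0.055 -0.029]
opening 0.085
```

Request:
servo_tool:
  motion:
    - [[0,0,0,0,0,0],[0,0,0,0,0,0]]

```text
time: 4.55
ee_pos: [0.558, 0.0801, 0.2162]
tcp_rot: [-176.0, 0.5, 6.4]
wrist_force: [0.0, -0.1, 0.5]
opening: 0.0854
```

Run:
```python
from h import *
o=bot.get_obs()
for k in o: print(k,np.round(o[k],3))
```

```text
time 4.55
q [  6.302   6.696   8.081  91.845   3.957 179.945]
qd [ 1.424 -0.354 -0.593 -0.215 -0.093  0.004]
joint_efforts [-1.3530e+00 -5.3985e+01  4.6804e+01  1.0400e-01  1.8200e-01  1.0000e-03]
ee_pos [0.558 0.08  0.216]
tcp_rot [-176.042    0.457    6.357]
wrist_force [ 0.043 -0.107  0.524]
torque [-0.068 -0.022  0.031]
opening 0.085
```

Request:
servo_tool:
  motion:
    - [[0,0,0,0,0,-0.14],[0,0,0,0,0,-0.148],[0,0,0,0,0,-0.148],[0,0,0,0,0,-0.148],[0,0,0,0,0,-0.148]]

```text
time: 5.05
ee_pos: [0.5575, 0.0815, 0.2159]
tcp_rot: [-176.7, -2.3, 48.7]
wrist_force: [0.1, 0.5, -0.0]
opening: 0.0857
```

Request:
servo_tool:
  motion:
    - [[0,0,0,0,0,-0.148],[0,0,0,0,0,-0.148],[0,0,0,0,0,-0.148],[0,0,0,0,0,-0.148],[0,0,0,0,0,-0.148]]

```text
time: 5.55
ee_pos: [0.5575, 0.0815, 0.2159]
tcp_rot: [-179.2, -3.9, 91.2]
wrist_force: [-0.5, -1.0, 0.5]
opening: 0.0852
```

Request:
servo_tool:
  motion:
    - [[0,0,0,0,0,-0.148],[0,0,0,0,0,-0.148],[0,0,0,0,0,-0.148],[0,0,0,0,0,-0.148],[0,0,0,0,0,-0.148]]

```text
time: 6.05
ee_pos: [0.5575, 0.0815, 0.2159]
tcp_rot: [178.0, -3.4, 133.6]
wrist_force: [-0.6, 0.1, -0.2]
opening: 0.0855
```

Request:
servo_tool:
  motion:
    - [[0,0,0,0,0,-0.148],[0,0,0,0,0,-0.148],[0,0,0,0,0,-0.148],[0,0,0,0,0,-0.12],[0,0,0,0,0,0]]

```text
time: 6.55
ee_pos: [0.5575, 0.0814, 0.2159]
tcp_rot: [176.5, -1.9, 165.7]
wrist_force: [-1.3, 0.2, -0.6]
opening: 0.0854
```

```bash
cat >> h.py <<'E'
from scipy.spatial.transform import Rotation as Ro
def plan(pos,yaw):
    """tool-frame shift (mm) at current orientation, and remaining rotvec (tool axes) to point down at yaw"""
    o=bot.get_obs(); Rc=Ro.from_euler('xyz',o['tcp_rot'],degrees=True)
    Rt=Ro.from_euler('xyz',[180,0,yaw],degrees=True)
    print('t',round(o['time'],2),'pos',np.round(o['ee_pos'],4),'rpy',np.round(o['tcp_rot'],2),'F',np.round(o['wrist_force'],1),'T',np.round(o['torque'],2),'open',np.round(o['opening'],4),'q',np.round(o['q'],1))
    d=np.array(pos)-o['ee_pos']
    print('shift cur axes',np.round(Rc.inv().apply(d)*1e3,1),'shift in target axes',np.round(Rt.inv().apply(d)*1e3,1),'rotvec',np.round((Rc.inv()*Rt).as_rotvec(),4))
E
python3 - <<'E'
from h import *
plan((0.612,0.172,0.216),177.6)
E
```

```text
t 6.55 pos [0.5575 0.0814 0.2159] rpy [176.48  -1.86 165.69] F [-1.3  0.2 -0.6] T [-0.03  0.01  0.01] open 0.0854 q [ 6.4  6.7  8.  91.8  4.  20.8]
shift cur axes [-30.4 101.2   5.1] shift in target axes [-50.7  92.8  -0.1] rotvec [ 0.0647 -0.026  -0.2088]
```

Request:
servo_tool:
  motion:
    - [[0,0,0,0.0324,-0.013,-0.1044],[0,0,0,0.0324,-0.013,-0.1044],[-15,28,0,0,0,0],[-20,37,0,0,0,0],[-15,28,0,0,0,0]]

```text
time: 7.05
ee_pos: [0.6122, 0.1733, 0.2156]
tcp_rot: [180.0, 0.0, 177.2]
wrist_force: [0.6, -1.7, 0.6]
opening: 0.0856
```

Request:
servo_tool:
  motion:
    - [[0,0,0,0,0,0],[0,0,0,0,0,0]]

```text
time: 7.25
ee_pos: [0.6114, 0.172, 0.2149]
tcp_rot: [-180.0, -0.1, 177.4]
wrist_force: [-0.3, -0.8, -0.7]
opening: 0.0855
```

Run:
```python
from h import *
import pickle
p=bot.camera('wrist');save(p,'w4');pickle.dump(p,open('w4.pkl','wb'))
plan((0.612,0.172,0.216),177.6)
print(-np.array(p['R']).T@p['t'])
a=rectify(p,(0.612,0.172),-2.4,.135,80,80,0.2)
b=rectify(p,(0.5725,0.1735),-2.4,.075,100,200,0.5)
cv2.imwrite('pics/w4r.png',np.hstack([a,b])[:,:,::-1])
```

```text
t 7.3 pos [0.6113 0.1712 0.2152] rpy [-1.7997e+02 -7.0000e-02  1.7733e+02] F [ 0.1 -0.2 -0.1] T [ 0.   -0.01  0.  ] open 0.085 q [15.7 16.5 19.4 93.  -0.  18.3]
shift cur axes [-0.7  0.8 -0.8] shift in target axes [-0.7  0.8 -0.8] rotvec [-0.0006 -0.0012 -0.0048]
[0.53897592 0.1747583  0.33683791]
```

View pics/w4r.png

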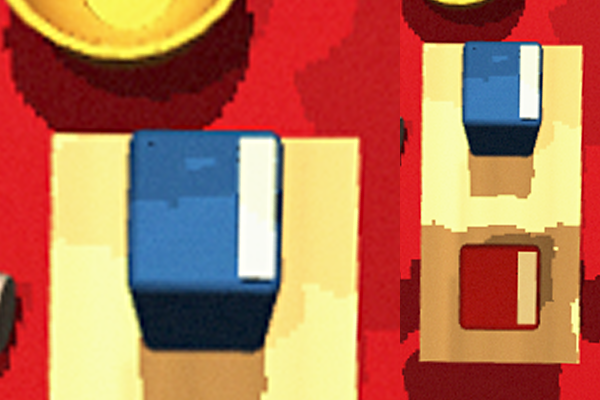

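Request:
servo_tool:
  motion:
    - [[1,0,30,0,0,0],[0,0,35,0,0,0],[0,0,30,0,0,0],[0,0,15,0,0,0],[0,0,0,0,0,0]]

```text
time: 7.8
ee_pos: [0.6093, 0.17, 0.1037]
tcp_rot: [-179.9, -0.2, 177.3]
wrist_force: [-1.1, 0.2, 0.7]
opening: 0.0854
```

Request:
servo_tool:
  motion:
    - [[0,0,0,0,0,0],[0,0,0,0,0,0],[0,0,0,0,0,0],[0,0,0,0,0,0],[0,0,0,0,0,0]]
  gripper: 25
  newtons: 40

```text
time: 8.3
ee_pos: [0.611, 0.171, 0.1065]
tcp_rot: [180.0, 0.1, 177.4]
wrist_force: [-0.2, -0.5, 6.2]
opening: 0.0315
```

Request:
servo_tool:
  motion:
    - [[0,0,0,0,0,0],[0,0,0,0,0,0],[0,0,0,0,0,0]]

```text
time: 8.6
ee_pos: [0.611, 0.1711, 0.1065]
tcp_rot: [180.0, 0.1, 177.4]
wrist_force: [-0.7, 0.4, 6.0]
opening: 0.0318
```

Run:
```python
from h import *
plan((0.610,0.171,0.205),177.6)
p=bot.camera('wrist');save(p,'w5')
```

```text
t 8.6 pos [0.611  0.1711 0.1065] rpy [1.7999e+02 6.0000e-02 1.7739e+02] F [-0.7  0.4  6. ] T [-0.07  0.03 -0.02] open 0.0318 q [15.6 16.   6.9 80.8 -0.  18.3]
shift cur axes [  0.9  -0.1 -98.5] shift in target axes [  1.   -0.1 -98.5] rotvec [ 0.0002  0.001  -0.0037]
```

View pics/w5.png

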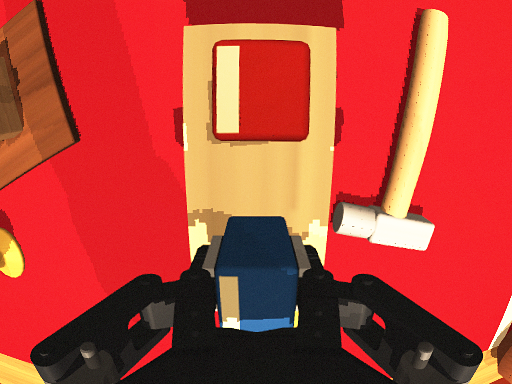

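Request:
servo_tool:
  motion:
    - [[0,0,-10,0,0,0],[0,0,-30,0,0,0],[0,0,-35,0,0,0],[0,0,-20,0,0,0],[0,0,-3,0,0,0]]

```text
time: 9.15
ee_pos: [0.6114, 0.1712, 0.2067]
tcp_rot: [179.9, 0.2, 177.4]
wrist_force: [1.6, -0.8, -1.9]
opening: 0.0316
```

Run:
```python
from h import *
plan((0.5049,-0.0947,0.2),197)
```

```text
t 9.15 pos [0.6114 0.1712 0.2067] rpy [179.94   0.19 177.39] F [ 1.6 -0.8 -1.9] T [ 0.05 -0.    0.03] open 0.0316 q [15.6 16.  17.9 91.7  0.  18.3]
shift cur axes [  94.3 -270.5    6.1] shift in target axes [ 179.6 -223.1    6.7] rotvec [ 0.0005  0.0034 -0.3423]
```

Request:
servo_tool:
  motion:
    - [[6,-16,0,0,0,0],[10,-30,0,0,0,0],[14,-40,0,0,0,0],[14,-40,0,0,0,0],[14,-40,0,0,0,0]]

```text
time: 9.65
ee_pos: [0.5438, 0.0065, 0.2019]
tcp_rot: [-180.0, -0.2, 177.4]
wrist_force: [0.5, -0.3, -0.8]
opening: 0.0316
```

Request:
servo_tool:
  motion:
    - [[14,-40,0,0,0,0],[12,-35,0,0,0,0],[6,-20,0,0,0,-0.1],[0,0,0,0,0,-0.12],[0,0,0,0,0,-0.12]]

```text
time: 10.15
ee_pos: [0.508, -0.0865, 0.2022]
tcp_rot: [180.0, -0.1, -162.9]
wrist_force: [0.4, 0.9, -1.0]
opening: 0.0313
```

Request:
servo_tool:
  motion:
    - [[0,0,0,0,0,0]]

```text
time: 10.25
ee_pos: [0.5083, -0.0859, 0.2022]
tcp_rot: [180.0, -0.1, -163.1]
wrist_force: [-0.2, 0.3, -0.8]
opening: 0.0315
```

Run:
```python
from h import *
import pickle
plan((0.5049,-0.0947,0.19),197)
p=bot.camera('wrist');save(p,'w6');pickle.dump(p,open('w6.pkl','wb'))
```

```text
t 10.25 pos [ 0.5083 -0.0859  0.2022] rpy [ 1.7995e+02 -1.4000e-01 -1.6306e+02] F [-0.2  0.3 -0.8] T [-0.04 -0.01  0.06] open 0.0315 q [ -9.6  -0.3  -0.7  89.7  -0.  -26.5]
shift cur axes [ 5.7 -7.5 12.3] shift in target axes [ 5.8 -7.4 12.2] rotvec [ 0.0008 -0.0025 -0.0011]
```

View pics/w6.png

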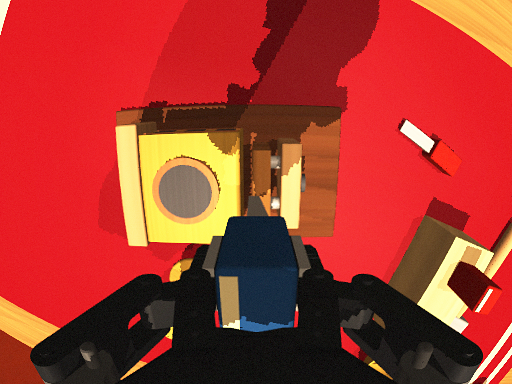

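Request:
servo_tool:
  motion:
    - [[5,-5,5,0,0,0],[1,-2,2,0,0,0],[0,0,0,0,0,0]]

```text
time: 10.6
ee_pos: [0.5046, -0.0944, 0.1957]
tcp_rot: [180.0, -0.1, -163.2]
wrist_force: [-0.0, -0.7, -1.6]
opening: 0.0317
```

Run:
```python
from h import *
import pickle
plan((0.5049,-0.0947,0.19),197)
p=bot.camera('wrist');save(p,'w7')
print(-np.array(p['R']).T@p['t'])
o=rectify(p,(0.5069,-0.1014),17,.08,100,120,0.2)
cv2.imwrite('pics/w7r.png',o[:,:,::-1])
i=p['color'][120:260,180:330]; cv2.imwrite('pics/w7c.png',cv2.resize(i,None,fx=4,fy=4,interpolation=2)[:,:,::-1])
s=bot.camera('scene');save(s,'s7');i=s['color'][80:230,130:290]; cv2.imwrite('pics/s7c.png',cv2.resize(i,None,fx=4,fy=4,interpolation=2)[:,:,::-1])
```

```text
t 10.6 pos [ 0.5046 -0.0944  0.1957] rpy [ 1.7998e+02 -1.1000e-01 -1.6322e+02] F [-0.  -0.7 -1.6] T [-0.02  0.04  0.03] open 0.0317 q [-10.6  -0.7  -1.8  89.   -0.  -27.4]
shift cur axes [-0.2 -0.3  5.7] shift in target axes [-0.2 -0.3  5.7] rotvec [ 0.0004 -0.0019 -0.0039]
[ 0.4352248  -0.11596277  0.31765575]
```

View pics/w7r.png

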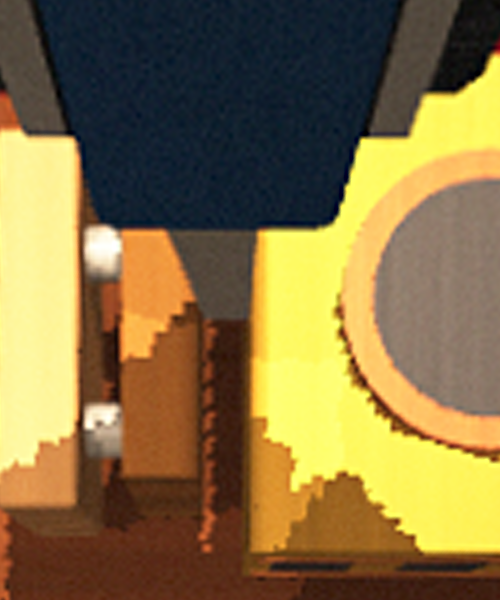

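View pics/w7c.png

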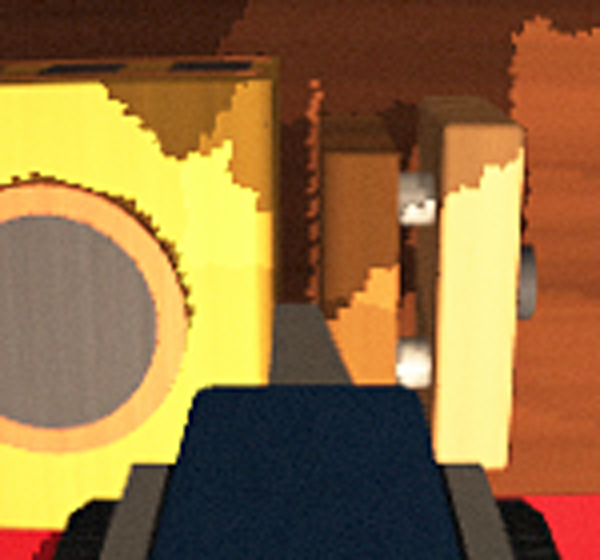

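View pics/s7c.png

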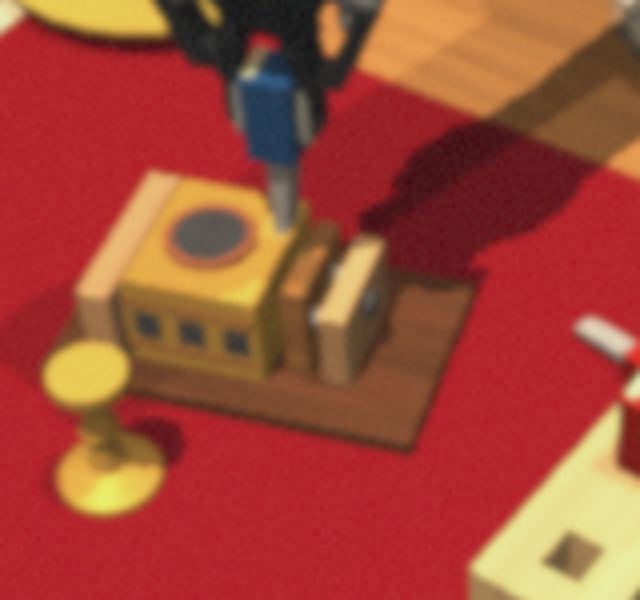

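Request:
servo_tool:
  motion:
    - [[0,0,6,0,0,0],[0,0,8,0,0,0],[0,0,8,0,0,0],[0,0,5,0,0,0],[0,0,0,0,0,0]]

```text
time: 11.2
ee_pos: [0.5045, -0.0941, 0.1682]
tcp_rot: [180.0, -0.1, -163.1]
wrist_force: [0.1, 0.5, -1.6]
opening: 0.0313
```

Request:
servo_tool:
  motion:
    - [[0,0,2,0,0,0],[0,0,2,0,0,0],[0,0,2,0,0,0],[0,0,0,0,0,0]]

```text
time: 11.6
ee_pos: [0.5049, -0.0942, 0.1632]
tcp_rot: [180.0, -0.1, -163.1]
wrist_force: [1.3, 0.2, -2.0]
opening: 0.0314
```

Run:
```python
from h import *
plan((0.5049,-0.0947,0.14),197)
```

```text
t 11.6 pos [ 0.5049 -0.0942  0.1632] rpy [ 1.8000e+02 -7.0000e-02 -1.6313e+02] F [ 1.3  0.2 -2. ] T [-0.01  0.04  0.01] open 0.0314 q [-10.6  -0.8  -5.5  85.4  -0.  -27.4]
shift cur axes [ 0.2 -0.5 23.2] shift in target axes [ 0.2 -0.5 23.2] rotvec [ 0.0001 -0.0012 -0.0023]
```

Request:
servo_tool:
  motion:
    - [[0,0,2,0,0,0],[0,0,2,0,0,0],[0,0,0,0,0,0]]

```text
time: 11.9
ee_pos: [0.5049, -0.0942, 0.1591]
tcp_rot: [180.0, -0.1, -163.1]
wrist_force: [0.5, -1.3, -2.2]
opening: 0.0317
```

Request:
servo_tool:
  motion:
    - [[0,0,2,0,0,0],[0,0,2,0,0,0],[0,0,0,0,0,0]]

```text
time: 12.2
ee_pos: [0.505, -0.0943, 0.1551]
tcp_rot: [-180.0, -0.1, -163.1]
wrist_force: [1.2, -0.6, -1.6]
opening: 0.0315
```

Run:
```python
from h import *
plan((0.5049,-0.0947,0.14),197)
```

```text
t 12.2 pos [ 0.505  -0.0943  0.1551] rpy [-1.7999e+02 -7.0000e-02 -1.6314e+02] F [ 1.2 -0.6 -1.6] T [-0.33 -0.1   0.02] open 0.0315 q [-10.6  -0.8  -6.4  84.5  -0.  -27.4]
shift cur axes [ 0.2 -0.4 15.1] shift in target axes [ 0.2 -0.4 15.1] rotvec [-0.0002 -0.0012 -0.0024]
```

Request:
servo_tool:
  motion:
    - [[0,0,1.5,0,0,0],[0,0,0,0,0,0]]

```text
time: 12.4
ee_pos: [0.505, -0.0943, 0.1538]
tcp_rot: [-180.0, -0.1, -163.1]
wrist_force: [1.4, -1.9, -0.9]
opening: 0.0317
```

Request:
servo_tool:
  motion:
    - [[0,0,1.5,0,0,0],[0,0,0,0,0,0]]

```text
time: 12.6
ee_pos: [0.5051, -0.0943, 0.1523]
tcp_rot: [-180.0, -0.1, -163.1]
wrist_force: [1.5, -2.1, -1.8]
opening: 0.0316
```

Run:
```python
from h import *
plan((0.5049,-0.0947,0.14),197)
```

```text
t 12.6 pos [ 0.5051 -0.0943  0.1523] rpy [-1.7998e+02 -5.0000e-02 -1.6314e+02] F [ 1.5 -2.1 -1.8] T [-0.63 -0.28  0.02] open 0.0316 q [-10.6  -0.8  -6.7  84.1  -0.  -27.4]
shift cur axes [ 0.3 -0.4 12.3] shift in target axes [ 0.3 -0.4 12.3] rotvec [-0.0003 -0.0009 -0.0024]
```

Request:
servo_tool:
  motion:
    - [[0,-0.4,0,0,0,0],[0,0,0,0,0,0]]

```text
time: 12.8
ee_pos: [0.5051, -0.0945, 0.1523]
tcp_rot: [180.0, -0.1, -163.1]
wrist_force: [1.2, -2.2, -1.4]
opening: 0.0319
```

Run:
```python
from h import *
plan((0.5049,-0.0947,0.14),197)
```

```text
t 12.8 pos [ 0.5051 -0.0945  0.1523] rpy [ 1.7999e+02 -5.0000e-02 -1.6313e+02] F [ 1.2 -2.2 -1.4] T [-0.48 -0.3  -0.  ] open 0.0319 q [-10.6  -0.8  -6.7  84.2  -0.  -27.5]
shift cur axes [ 0.3 -0.1 12.3] shift in target axes [ 0.3 -0.1 12.3] rotvec [ 0.0002 -0.0009 -0.0023]
```

Request:
servo_tool:
  motion:
    - [[0,-0.4,0,0,0,0],[0,0,0,0,0,0]]

```text
time: 13.0
ee_pos: [0.5051, -0.0948, 0.1524]
tcp_rot: [180.0, -0.1, -163.1]
wrist_force: [-0.1, 0.3, -0.7]
opening: 0.0316
```

Run:
```python
from h import *
plan((0.5049,-0.0947,0.14),197)
```

```text
t 13.0 pos [ 0.5051 -0.0948  0.1524] rpy [ 1.7998e+02 -6.0000e-02 -1.6313e+02] F [-0.1  0.3 -0.7] T [-0.19 -0.19 -0.02] open 0.0316 q [-10.6  -0.7  -6.6  84.2  -0.  -27.5]
shift cur axes [ 0.2  0.2 12.4] shift in target axes [ 0.2  0.2 12.4] rotvec [ 0.0004 -0.0011 -0.0022]
```

Request:
servo_tool:
  motion:
    - [[0,-0.3,1.5,0,0,0],[0,0,0,0,0,0]]

```text
time: 13.2
ee_pos: [0.5051, -0.0951, 0.1506]
tcp_rot: [180.0, -0.1, -163.1]
wrist_force: [1.3, -0.5, -2.0]
opening: 0.0315
```

Request:
servo_tool:
  motion:
    - [[0,-0.2,1.5,0,0,0],[0,0,0,0,0,0]]

```text
time: 13.4
ee_pos: [0.5052, -0.0952, 0.1491]
tcp_rot: [180.0, -0.1, -163.1]
wrist_force: [0.3, 0.8, -2.1]
opening: 0.0313
```

Run:
```python
from h import *
plan((0.5049,-0.0947,0.14),197)
```

```text
t 13.4 pos [ 0.5052 -0.0952  0.1491] rpy [ 1.7996e+02 -7.0000e-02 -1.6313e+02] F [ 0.3  0.8 -2.1] T [ 0.25 -0.05 -0.06] open 0.0313 q [-10.7  -0.7  -6.9  83.8  -0.  -27.5]
shift cur axes [0.1 0.6 9.1] shift in target axes [0.1 0.6 9.1] rotvec [ 0.0006 -0.0012 -0.0022]
```

Request:
servo_tool:
  motion:
    - [[0,0,1.5,0,0,0],[0,0,0,0,0,0]]

```text
time: 13.6
ee_pos: [0.5053, -0.0952, 0.1478]
tcp_rot: [180.0, -0.1, -163.1]
wrist_force: [0.3, 1.8, -0.5]
opening: 0.0318
```

Run:
```python
from h import *
plan((0.5049,-0.0947,0.14),197)
```

```text
t 13.6 pos [ 0.5053 -0.0952  0.1478] rpy [ 1.7997e+02 -6.0000e-02 -1.6312e+02] F [ 0.3  1.8 -0.5] T [ 0.46 -0.02 -0.02] open 0.0318 q [-10.7  -0.7  -7.1  83.7  -0.  -27.5]
shift cur axes [0.2 0.6 7.8] shift in target axes [0.2 0.6 7.8] rotvec [ 0.0005 -0.001  -0.0021]
```

Request:
servo_tool:
  motion:
    - [[0,0.2,1.5,0,0,0],[0,0,0,0,0,0]]

```text
time: 13.8
ee_pos: [0.5053, -0.0952, 0.1463]
tcp_rot: [180.0, -0.1, -163.1]
wrist_force: [0.4, 0.3, -0.1]
opening: 0.0316
```

Run:
```python
from h import *
plan((0.5049,-0.0947,0.14),197)
```

```text
t 13.8 pos [ 0.5053 -0.0952  0.1463] rpy [ 1.8000e+02 -5.0000e-02 -1.6313e+02] F [ 0.4  0.3 -0.1] T [ 0.37 -0.1  -0.06] open 0.0316 q [-10.7  -0.7  -7.2  83.5  -0.  -27.5]
shift cur axes [0.2 0.6 6.3] shift in target axes [0.2 0.6 6.3] rotvec [ 0.0001 -0.0009 -0.0023]
```

Request:
servo_tool:
  motion:
    - [[0,0,1.5,0,0,0],[0,0,0,0,0,0]]

```text
time: 14.0
ee_pos: [0.5054, -0.0952, 0.1449]
tcp_rot: [180.0, -0.0, -163.1]
wrist_force: [0.5, 1.8, 0.5]
opening: 0.0316
```

Run:
```python
from h import *
plan((0.5049,-0.0947,0.14),197)
```

```text
t 14.0 pos [ 0.5054 -0.0952  0.1449] rpy [ 1.8000e+02 -4.0000e-02 -1.6313e+02] F [0.5 1.8 0.5] T [ 0.46 -0.07  0.01] open 0.0316 q [-10.7  -0.7  -7.4  83.3  -0.  -27.5]
shift cur axes [0.3 0.6 4.9] shift in target axes [0.3 0.6 4.9] rotvec [ 0.0001 -0.0007 -0.0022]
```

Request:
servo_tool:
  motion:
    - [[0,0.2,1.5,0,0,0],[0,0,0,0,0,0]]

```text
time: 14.2
ee_pos: [0.5053, -0.0951, 0.1434]
tcp_rot: [-180.0, -0.0, -163.1]
wrist_force: [0.3, -0.1, 0.5]
opening: 0.0314
```

Request:
servo_tool:
  motion:
    - [[0,0.1,1.5,0,0,0],[0,0,0,0,0,0]]

```text
time: 14.4
ee_pos: [0.5053, -0.0951, 0.1418]
tcp_rot: [-180.0, -0.0, -163.1]
wrist_force: [0.5, -0.5, 2.2]
opening: 0.0316
```

Run:
```python
from h import *
plan((0.5049,-0.0947,0.14),197)
```

```text
t 14.4 pos [ 0.5053 -0.0951  0.1418] rpy [-1.7997e+02 -5.0000e-02 -1.6314e+02] F [ 0.5 -0.5  2.2] T [-0.04 -0.16  0.01] open 0.0316 q [-10.6  -0.7  -7.7  83.   -0.  -27.5]
shift cur axes [0.3 0.5 1.8] shift in target axes [0.3 0.5 1.8] rotvec [-0.0005 -0.0008 -0.0024]
```

Request:
servo_tool:
  motion:
    - [[0,0,1.5,0,0,0],[0,0,0,0,0,0]]

```text
time: 14.6
ee_pos: [0.5053, -0.0951, 0.1403]
tcp_rot: [-180.0, -0.1, -163.1]
wrist_force: [1.5, -0.4, 1.7]
opening: 0.0315
```

Request:
servo_tool:
  motion:
    - [[0,0,1.5,0,0,0],[0,0,0,0,0,0],[0,0,0,0,0,0]]

```text
time: 14.9
ee_pos: [0.5053, -0.0951, 0.1389]
tcp_rot: [-180.0, -0.1, -163.1]
wrist_force: [1.3, -2.2, 1.8]
opening: 0.0317
```

Run:
```python
from h import *
plan((0.5049,-0.0947,0.14),197)
```

```text
t 14.9 pos [ 0.5053 -0.0951  0.1389] rpy [-1.7998e+02 -5.0000e-02 -1.6314e+02] F [ 1.3 -2.2  1.8] T [-0.36 -0.38 -0.06] open 0.0317 q [-10.6  -0.6  -8.   82.6  -0.  -27.5]
shift cur axes [ 0.3  0.5 -1.1] shift in target axes [ 0.3  0.5 -1.1] rotvec [-0.0004 -0.0009 -0.0024]
```

Request:
servo_tool:
  motion:
    - [[0,-0.2,0,0,0,0],[0,0,0,0,0,0]]
  gripper: 25
  newtons: 20

```text
time: 15.1
ee_pos: [0.5053, -0.0951, 0.1388]
tcp_rot: [180.0, -0.1, -163.1]
wrist_force: [1.6, -1.0, 2.2]
opening: 0.0316
```

Run:
```python
from h import *
plan((0.5049,-0.0947,0.14),197)
```

```text
t 15.1 pos [ 0.5053 -0.0951  0.1388] rpy [ 1.8000e+02 -6.0000e-02 -1.6313e+02] F [ 1.6 -1.   2.2] T [-0.22 -0.39 -0.06] open 0.0316 q [-10.7  -0.6  -8.   82.7  -0.  -27.5]
shift cur axes [ 0.3  0.5 -1.2] shift in target axes [ 0.3  0.5 -1.2] rotvec [ 0.0001 -0.001  -0.0023]
```

Request:
servo_tool:
  motion:
    - [[0,0,0,0,0,0],[0,0,0,0,0,0],[0,0,0,0,0,0],[0,0,0,0,0,0]]
  gripper: 60

```text
time: 15.5
ee_pos: [0.5051, -0.0951, 0.1387]
tcp_rot: [180.0, -0.1, -163.1]
wrist_force: [0.0, -0.7, 0.4]
opening: 0.0599
```

Run:
```python
from h import *
plan((0.5049,-0.0947,0.14),197)
p=bot.camera('wrist');save(p,'w8')
i=p['color'][100:330,150:400]; cv2.imwrite('pics/w8c.png',cv2.resize(i,None,fx=2.4,fy=2.4,interpolation=2)[:,:,::-1])
s=bot.camera('scene');save(s,'s8');i=s['color'][80:230,130:290]; cv2.imwrite('pics/s8c.png',cv2.resize(i,None,fx=4,fy=4,interpolation=2)[:,:,::-1])
```

```text
t 15.5 pos [ 0.5051 -0.0951  0.1387] rpy [ 1.7998e+02 -8.0000e-02 -1.6313e+02] F [ 0.  -0.7  0.4] T [-0.04  0.03 -0.06] open 0.0599 q [-10.6  -0.6  -8.   82.7  -0.  -27.5]
shift cur axes [ 0.1  0.4 -1.3] shift in target axes [ 0.1  0.4 -1.3] rotvec [ 0.0003 -0.0015 -0.0023]
```

View pics/w8c.png

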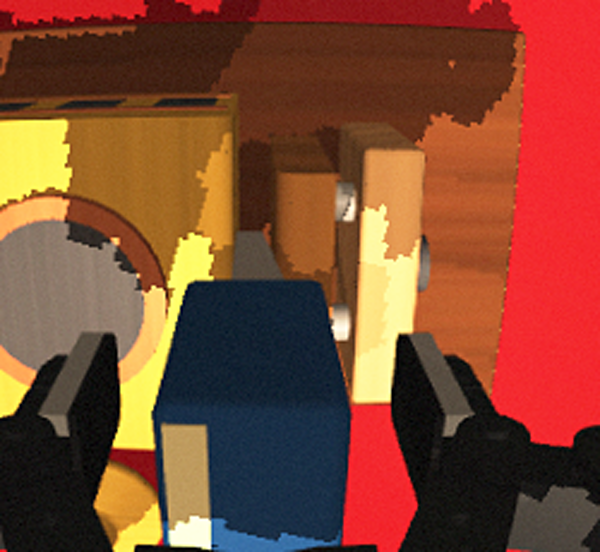

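View pics/s8c.png

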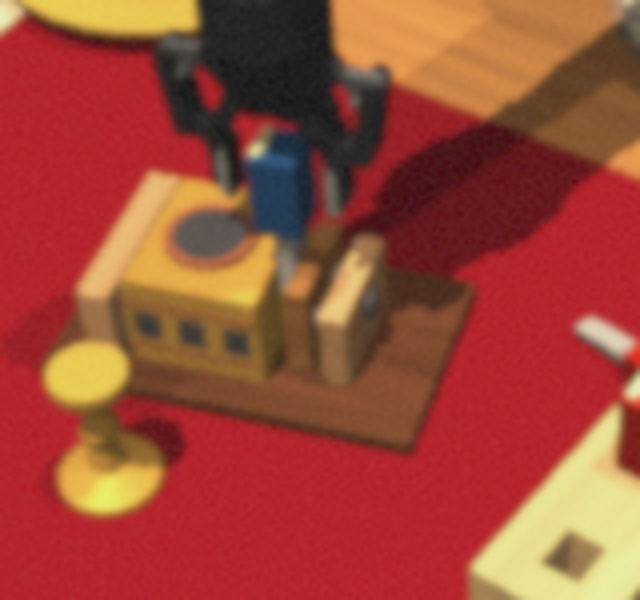

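Request:
servo_tool:
  motion:
    - [[0,0,-10,0,0,0],[0,0,-25,0,0,0],[0,0,-35,0,0,0],[0,0,-20,0,0,0],[0,0,0,0,0,0]]
  gripper: 75

```text
time: 16.1
ee_pos: [0.5064, -0.0953, 0.2328]
tcp_rot: [-179.9, 0.2, -163.1]
wrist_force: [-0.1, 0.1, -0.8]
opening: 0.0749
```

Request:
servo_tool:
  motion:
    - [[40,20,-20,0,0,0],[40,20,0,0,0,0],[0,0,0,0,0,0]]

```text
time: 16.4
ee_pos: [0.4136, -0.0794, 0.25]
tcp_rot: [-180.0, -0.0, -163.1]
wrist_force: [1.6, -0.9, -0.2]
opening: 0.0748
```

Run:
```python
from h import *
plan((0.5049,-0.0947,0.14),197)
p=bot.camera('wrist');save(p,'w9')
o=rectify(p,(0.5069,-0.1014),17,.08,120,120,0.2)
o2=rectify(bot.camera('top'),(0.5069,-0.1014),17,.08,60,120,0.2)
cv2.imwrite('pics/w9r.png',np.hstack([o])[:,:,::-1])
cv2.imwrite('pics/t9r.png',o2[:,:,::-1])
s=bot.camera('scene');save(s,'s9');i=s['color'][80:230,130:330]; cv2.imwrite('pics/s9c.png',cv2.resize(i,None,fx=4,fy=4,interpolation=2)[:,:,::-1])
```

```text
t 16.4 pos [ 0.4136 -0.0794  0.25  ] rpy [-1.7999e+02 -4.0000e-02 -1.6314e+02] F [ 1.6 -0.9 -0.2] T [-0.01 -0.1  -0.06] open 0.0748 q [-10.8 -12.5  -6.5  96.   -0.  -27.7]
shift cur axes [-83.  -41.1 109.9] shift in target axes [-82.8 -41.3 110. ] rotvec [-0.0002 -0.0006 -0.0024]
```

View pics/w9r.png

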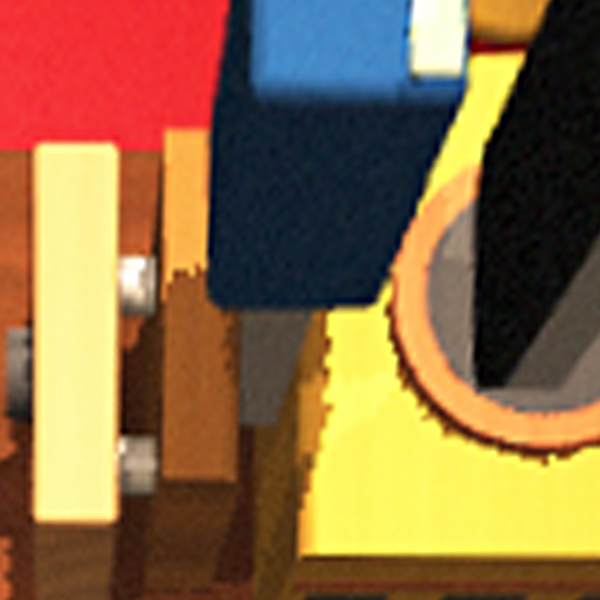

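View pics/s9c.png

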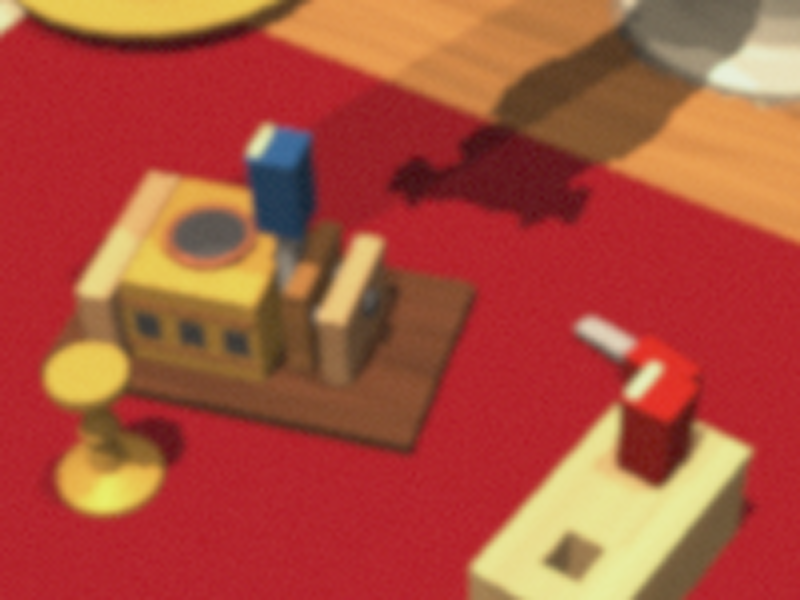

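Run:
```python
from h import *
a=cv2.imread('pics/s7.png');b=cv2.imread('pics/s9.png')
A=cv2.cvtColor(cv2.imread('pics/scene0.png'),cv2.COLOR_BGR2GRAY).astype(np.float32)
# shift of front end of jaw, stop (reference), brass ref
s=bot.camera('scene')
import math
c,si=math.cos(math.radians(17)),math.sin(math.radians(17))
W=lambda x,y,z:(0.5069+x*c-y*si,-0.1014+x*si+y*c,z)
# sample profile along holder y on far/near end faces: near end x=+0.035 face, z=.05
for name,img in [('t0','scene0'),('s7','s7'),('s9','s9')]:
    im=cv2.imread(f'pics/{img}.png').astype(np.float32)
    ys=np.arange(-5,45,.5)/1000
    prof=np.zeros((len(ys),3))
    for z in np.arange(.03,.066,.004):
        uv=np.array([proj(s,W(.035,y,z)) for y in ys],np.float32)
        prof+=cv2.remap(im,uv[:,0].reshape(-1,1),uv[:,1].reshape(-1,1),cv2.INTER_LINEAR)[:,0]
    prof/=9
    print(name,'R',np.round(prof[::2,2]).astype(int).tolist())
p0=[proj(s,W(.035,y,.05)) for y in (0,.01)];print(p0)
```

```text
t0 R [129, 122, 115, 109, 105, 102, 100, 99, 98, 98, 97, 97, 97, 98, 100, 101, 104, 107, 110, 112, 115, 116, 117, 118, 118, 118, 117, 116, 115, 113, 110, 106, 102, 98, 94, 92, 91, 93, 99, 105, 113, 122, 130, 137, 143, 147, 149, 150, 151, 152]
s7 R [130, 122, 115, 110, 105, 102, 100, 98, 97, 96, 95, 95, 95, 96, 97, 99, 102, 105, 108, 111, 113, 115, 116, 117, 118, 118, 117, 116, 115, 113, 110, 107, 102, 97, 93, 91, 91, 93, 98, 104, 113, 122, 130, 137, 142, 146, 149, 151, 152, 152]
s9 R [129, 122, 115, 110, 105, 102, 100, 99, 98, 97, 96, 95, 94, 93, 94, 95, 97, 100, 103, 106, 110, 112, 114, 115, 116, 116, 117, 117, 116, 115, 114, 111, 107, 103, 99, 95, 93, 93, 96, 101, 109, 118, 127, 134, 141, 145, 148, 150, 151, 151]
[(np.float64(195.58941884769), np.float64(160.23680609955454)), (np.float64(199.34971256840223), np.float64(160.9833391047998))]
```

Run:
```python
from h import *
s=bot.camera('scene')
b=cv2.cvtColor(cv2.imread('pics/s9.png'),cv2.COLOR_BGR2RGB)
d=np.abs(s['color'].astype(int)-b)[80:230,130:330].mean(); print('diff blade region',d)
p=bot.camera('top')
for l in ['thick','thin','candlestick','bowl','hammer']: print(l,[(np.round(r['rect']).astype(int).tolist(),round(r['confidence'],2)) for r in bot.look_for(p,l)])
o=bot.get_obs();print(o['time'],o['ee_pos'],o['wrist_force'])
print(bot.job_done())
```

```text
diff blade region 1.7751333333333332
thick [([272, 158, 117, 99], 0.73), ([317, 195, 25, 23], 0.68)]
thin [([211, 243, 45, 22], 0.83), ([135, 253, 17, 46], 0.82), ([185, 192, 21, 16], 0.7), ([321, 197, 22, 26], 0.43)]
candlestick [([321, 121, 29, 39], 0.74)]
bowl [([174, 90, 41, 41], 0.65)]
hammer [([129, 147, 45, 90], 0.71), ([183, 187, 21, 19], 0.18)]
16.95 [ 0.41745577 -0.0800868   0.2486598 ] [-0.42221533 -0.32889022  0.13190921]
the job is handed in; nothing more can be done
None
```

I handed the job in at about 17 s with the thick blue blade standing nipped in the gap. The thin red blade is still in its slot in the rest, where I never touched it.

- **Choosing the blade:** the wrist camera showed a gap of roughly 9.2 to 9.6 mm, too wide for the thin blade, so I tried only the thick one. I did not try the thin blade in the gap.
- **The fit:** I lowered it in small steps. The jaw took hold about 16 mm down and the brass at about 20 mm. I stopped at about 33 mm deep by TCP height. Vertical drag was about 4 N and measured sideways force stayed under about 3 N.
- **Nip force:** scene pictures from before and after show the jaw pushed back about 1.3 to 2.3 mm. That suggests roughly 5 to 9 N on the brass, which I estimated rather than measured directly. A stop-to-jaw reading from one slanted wrist picture did not show this movement; I put that down to the viewing angle.
- **Last checks:** the blade stood upright after release and did not move between the last pictures, and the arm was clear. The candlestick, bowl and hammer were within a few pixels of where they started. The red blade in the rest looked unmoved.

One early move ran the last joint to its limit, losing part of that move and leaving the tool tilted about 4°. I corrected it with a half turn of the gripper before gripping anything.

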